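# Clear the lazy Susan on the pull-out shelf

## Robot

A 7-joint arm with a two-finger parallel gripper is mounted at the origin on the work surface. World frame = base frame: x ahead of the robot, y to its left, z up, the work surface at z = 0. Lengths are in m, angles in degrees, forces in N, time in s.
With the tool pointing down it reaches from about 0.425 to 0.925 m from the base axis. Payload 6.8 kg.
Tool frame: the origin (TCP) lies at the very end of the fingers, on their centre line; the grasp point (between the pads) lies ctrl.pinch_z behind it (ctrl.pinch_z is the distance from the TCP to the grasp point, in m); z points along the fingers, y is the line along which they close (so a half turn about z gives the same grasp; the last joint's range is limited). The gripper opens to 88 mm and grips with 3 to 60 N. Pads are 20 mm wide; open, the fingers measure 115 mm over their backs; the gripper's body (75 mm by 178 mm) begins 61 mm behind the grasp point.
Start: joints at [-6.194, 27.33, 1.283, 89.118, -0.659, 63.558, -4.761], TCP at [0.675, 0, 0.223] pointing down, gripper open.
Joint ranges: [-169.35, 169.35], [-19.33, 120.38], [-80.79, 83.38], [13.8, 139.57], [-78.32, 258.32], [9.67, 109.79], [-169.56, 169.56]. Speed limits (degrees/s): [136.94, 136.94, 180, 180, 180, 180, 180].

## Interface

Orientations are given as [roll, pitch, yaw] about the fixed x, y, z axes, in that order (R = Rz(yaw) Ry(pitch) Rx(roll)).
In Python, from rig import ctrl, capture, get_calibration gives the robot as it stands.
- The arm moves only by the tool send_rows, never from a script. Its argument "series" is text: rows parted by semicolons, each of 4 numbers parted by spaces: the shift along the world's x, y, z in cm, then the turn about the world's z in degrees. A call has 1 to 8 rows; each row is the pose to reach, as a shift and turn from the pose commanded when the call began; what a row does not reach only later rows make up. A row lasts 1/8 s, in which the tool goes at most 62.5 mm and 10.7 degrees, less where a joint would pass 70% of its speed; a pose out of reach is approached as far as the arm can. A call with a gripper value outside its range is refused whole. "claw" is the finger opening in cm, from 0 to 8.78, set as the call begins (left out, the last holds). The fingers move at their own pace and stop on an object; the grip force is fixed at half the most. Time passes only in rows, so rows that repeat a pose let the fingers close. It gives the time, the measured TCP pose, the force, the opening and the grip force at its end, in the units of the state.
- ctrl.observe(): the state, without advancing time (a new reading comes with each control period).
- capture(name): name is "scene" or "side" or "wrist"; returns (picture, depth): 420x560x3 uint8, red, green, blue; 420x560 float32, m along the optical axis (not along the pixel's ray), 0 where there is no reading.
- get_calibration(name): a dict with "intrinsics" (3x3 intrinsics, pixels), "origin" and "orientation" of the camera in the world. Camera axes: x right, y up, looking along -z (the intrinsics and any distortion apply to the point x, -y, -z); pixel columns grow to the right and rows downward; lengths in m; the calibration is good to about 2 mm. A picture is of the moment at which its call begins: read the wrist's pose just before it. get_calibration takes no time and is no camera call; for the wrist camera it gives the pose at the moment of the call.
- ctrl.finish_job(): hands the job in; it is judged then, once.
The state is a dict: "time_s": time; "joint_positions": joint angles; "qvel": joint speeds; "joint_torque": joint torques, N m; "ee_pos": TCP position; "orientation": TCP orientation; "wrist_force": force on the tool from outside, world axes, zero at the start; "moment": the same for the moment, N m; "grip_width": finger opening in m; "grasp_force": force on a finger pad.
Only numpy, scipy, OpenCV 4.12 (cv2) and the standard library are available. Lean on these libraries where they do the work, as an engineer would, in place of code of your own. Each camera call takes 0.05 s, during which the arm holds its last target. There are 200 camera calls.

## Task

Clear the lazy Susan. Stand each container that is still upright in the wooden tray, in the compartment that already holds one of its own shape (round with round, square with square), and lay any that has tipped over on the orange plate, still on its side, to be repacked. Rest the ladle with its bowl in the black pickle dish, open side up, and leave the two containers already in the tray and the canister, pepper mill and oil bottle where they are.

Things in the scene. Friction and masses are not known exactly. Their poses are not given: they have to be found in the camera images.
- turntable: lazy Susan: fixed black foot (170 mm across) carrying a wooden platter 330 mm across that turns freely on a bearing at a touch and coasts for some seconds. Origin on the work surface under the turning axis. The platter's top, on which the things stand, is 38 mm above the work surface; its raised lip is 8 mm high and 6 mm thick
- platter (a joint): turning angle of the lazy Susan's platter (rad, counter-clockwise from above, no stops, nearly frictionless)
- tray: beech organiser tray, fixed, 320 x 210 x 30 mm (x, y, z), walls, floor and middle divider 6 mm thick. Origin under its centre, x along its length. The divider runs along x at y = 0 and makes two compartments, each 308 mm long and 96 mm wide, centred at y = +51 mm and y = -51 mm. It stands to the left or to the right of the lazy Susan
- round_home: round clear acrylic container with a white clip-on lid and biscuits inside, 58 mm across, 72 mm high, that stands in one compartment of the tray at the start, near its -x end (about x = -117 mm). Origin: centre of its underside
- square_home: square clear acrylic container with a white clip-on lid and biscuits inside, 54 x 54 x 72 mm, that stands in the other compartment at the start, near its -x end. Origin: centre of its underside
- plate: orange melamine plate, loose, 200 mm across, 16 mm high; flat floor 160 mm across whose top is 5 mm above the origin; sloping rim. Origin: centre of its underside. On the other side of the lazy Susan from the tray
- dish: black ceramic pickle dish, loose, round, 130 mm across, 25 mm high, inner floor about 115 mm across and 6 mm above the origin, wall 5 mm. Origin: centre of its underside. Stands about 180 mm beyond the plate, on its +x side
- ladle: steel sauce ladle, 140 mm long, 100 g, lying in the middle of the lazy Susan, bowl opening up. Origin: on the surface it lies on, near its centre of mass. x runs along it from handle to bowl, z up. The handle is a round rod 10 mm thick from x = 20 mm (18 mm up) down to x = -67 mm (5 mm up)
- ladle_bowl (a point): middle of the ladle's bowl (50 mm across, 20 mm high), 45 mm along x from the ladle's origin, 10 mm above the bowl's underside
- ladle_grip (a point): point on the ladle's handle at its centre of mass (x = 0), 15 mm above the surface it lies on
- round_1: round clear acrylic container with a white clip-on lid and biscuits inside, 58 mm across, 72 mm high, about 0.2 kg; stands upright on the lazy Susan. Origin: centre of its underside, z up
- round_2: round clear acrylic container with a white clip-on lid and biscuits inside, 58 mm across, 72 mm high, about 0.2 kg; stands upright on the lazy Susan. Origin: centre of its underside, z up
- round_3: round clear acrylic container with a white clip-on lid and biscuits inside, 58 mm across, 72 mm high, about 0.2 kg; stands upright on the lazy Susan. Origin: centre of its underside, z up
- square_1: square clear acrylic container with a white clip-on lid and biscuits inside, 54 x 54 x 72 mm, about 0.2 kg; stands upright on the lazy Susan. Origin: centre of its underside, z up, x and y square to its sides
- square_2: square clear acrylic container with a white clip-on lid and biscuits inside, 54 x 54 x 72 mm, about 0.2 kg; stands upright on the lazy Susan. Origin: centre of its underside, z up, x and y square to its sides
- tipped_1: square clear acrylic container with a white clip-on lid and biscuits inside, 54 x 54 x 72 mm, about 0.2 kg; has tipped over and lies on its side on the lazy Susan. Origin: centre of its underside (which stands upright now); its z, level while it lies, runs 72 mm from underside to lid
- tipped_1_center (a point): middle of tipped_1, 36 mm along its z from the origin, 27 mm above the surface it lies on
- tipped_2: square clear acrylic container with a white clip-on lid and biscuits inside, 54 x 54 x 72 mm, about 0.2 kg; has tipped over and lies on its side on the lazy Susan. Origin: centre of its underside (which stands upright now); its z, level while it lies, runs 72 mm from underside to lid
- tipped_2_center (a point): middle of tipped_2, 36 mm along its z from the origin, 27 mm above the surface it lies on
- canister: large clear acrylic canister with clip-on lid, 100 x 100 x 160 mm, at the front edge of the shelf; not part of the job. Origin: centre of its underside
- mill: dark wooden pepper mill, 56 mm across, 140 mm high, at the front edge of the shelf; not part of the job. Origin: centre of its underside
- oil: green glass oil bottle, 60 mm across, 190 mm high, at the front edge of the shelf; not part of the job. Origin: centre of its underside

How it is judged:
By the outcome, as a careful person would: the job done as asked, in the order asked, and still so for the second after the job is handed in, with the robot touching nothing.
Of round_1, round_2, round_3, square_1, square_2, tipped_1, tipped_2 only 5 to 7 are there at a start; the rules pass over those that are not, and their reading is None.
At some moment in a run one of round_1, round_2, round_3, square_1, square_2, tipped_1, tipped_2 may be knocked a few centimetres aside while the robot is not near it.
It also fails if it takes over 210 s, if anything falls off the work surface, if the arm or the gripper's body presses on something with over 40 N, if the wrist force passes 120 N, or if a joint passes its speed limit or range.

## Working session

There is one attempt and no reset: what is moved stays moved. The work goes in short steps, Python scripts to look and compute and a tool call to move; the robot and the scene stay as the last step left them, time stands still between calls to the robot, and variables do not carry over. Pictures are saved under pics/ and viewed, at most 14 in all, crops included, and the job is handed in when it is done.

Besides the shell and the picture viewer there is one more tool, called after "Call:" in YAML: its name, and indented under it one key for each argument. send_rows: Moves the arm, as the interface text tells. Its arguments: {"type":"object","properties":{"series":{"type":"string"},"claw":{"type":"number"}},"required":["series"]}

```bash
mkdir -p pics; ls
cat > h.py <<'E'
import numpy as np, cv2
from rig import ctrl, capture, get_calibration
def R(cal):
    o=np.array(cal['orientation'],float)
    if o.shape==(3,3): return o
    from scipy.spatial.transform import Rotation as Ro
    return Ro.from_euler('xyz',o,degrees=True).as_matrix()
def cloud(name):
    cal=get_calibration(name); p,d=capture(name)
    K=np.array(cal['intrinsics']); v,u=np.indices(d.shape)
    P=np.stack([(u-K[0,2])/K[0,0]*d,-(v-K[1,2])/K[1,1]*d,-d],-1)
    return p,d,P@R(cal).T+np.array(cal['origin']),cal
def ray(cal,u,v,z):
    K=np.array(cal['intrinsics']); r=R(cal)@np.array([(u-K[0,2])/K[0,0],-(v-K[1,2])/K[1,1],-1])
    o=np.array(cal['origin']); return o+r*(z-o[2])/r[2]
def proj(cal,p):
    q=R(cal).T@(np.array(p)-np.array(cal['origin'])); K=np.array(cal['intrinsics'])
    return K[0,0]*q[0]/-q[2]+K[0,2], K[1,1]*-q[1]/-q[2]+K[1,2]
def save(n,p): cv2.imwrite(f'pics/{n}.png',p[...,::-1])
E
python3 - <<'E'
from h import *
print(ctrl.observe(),ctrl.pinch_z)
for n in ['scene','side','wrist']:
    p,d,P,c=cloud(n); save(n+'0',p); print(n,c, d.min(), d.max())
    np.savez('/tmp/%s0.npz'%n,p=p,d=d,P=P)
E
```

```text
pics
{'time_s': 0.0, 'joint_positions': array([-6.19205959, 27.37327574,  1.28085264, 89.1755682 , -0.65926889,
       63.55766486, -4.76087514]), 'qvel': array([-0.05645642, -0.04468536,  0.08969834,  0.1219867 ,  0.01230446,
        0.04859564, -0.10547024]), 'joint_torque': array([-1.31144458e-03, -5.82851672e+01,  1.53386436e+00, -2.72606850e+01,
       -5.43364382e-02,  1.69422745e-02,  2.21527275e-04]), 'ee_pos': array([ 6.74421802e-01, -3.99773332e-05,  2.21731721e-01]), 'orientation': array([-1.79901115e+02,  7.32476178e-03,  8.99991142e+01]), 'wrist_force': array([ 0.12890571, -0.58266398, -0.72595793]), 'moment': array([-0.01116822,  0.03091494, -0.04568441]), 'grasp_force': 0.0, 'grip_width': 0.08740460280960634} 0.0187
scene {'intrinsics': array([[444.32540979,   0.        , 279.0831941 ],
       [  0.        , 444.32540979, 217.26095749],
       [  0.        ,   0.        ,   1.        ]]), 'origin': array([ 0.94070068, -0.47001464,  1.02384679]), 'orientation': array([33.24564615,  0.56519875, 37.53822495])} 0.0 2.91833
side {'intrinsics': array([[518.5133287 ,   0.        , 282.66573639],
       [  0.        , 518.5133287 , 208.47998449],
       [  0.        ,   0.        ,   1.        ]]), 'origin': array([ 0.22812693, -1.12754923,  0.96351102]), 'orientation': array([ 53.44775419,  -0.19158783, -15.02413128])} 0.0 3.9998724
wrist {'intrinsics': array([[331.84420325,   0.        , 276.82280303],
       [  0.        , 331.84420325, 207.01315483],
       [  0.        ,   0.        ,   1.        ]]), 'origin': array([0.67548781, 0.07018673, 0.383133  ]), 'orientation': array([-14.67496316,   0.05633964,   0.07064296])} 0.0 1.231656
```

View pics/scene0.png

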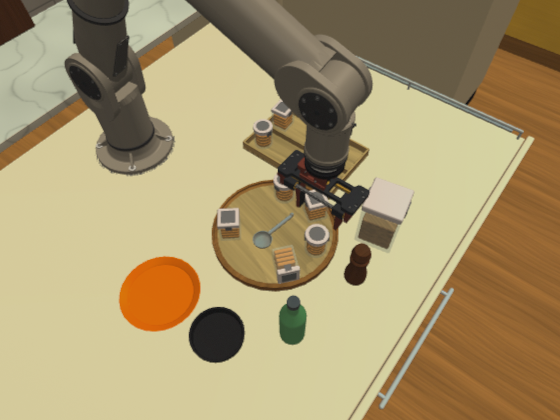

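View pics/side0.png

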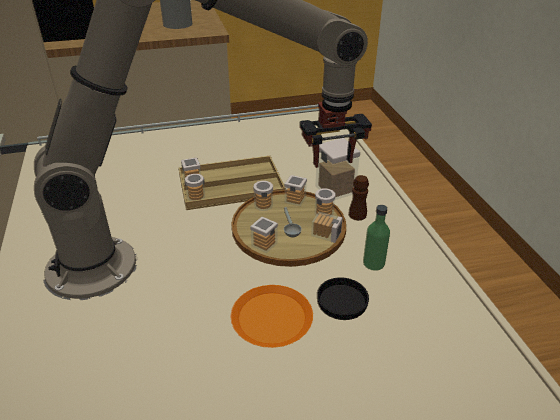

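View pics/wrist0.png

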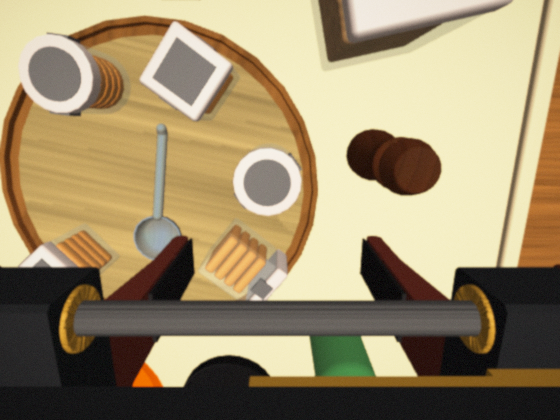

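Five containers are on the platter: 2 round, 2 square upright and 1 tipped square. In the scene view they are at about (284,187), (317,237), (316,205), (229,222) and (287,265), with the ladle at (270,232). The tray is on the left, and the plate (160,293) and dish (217,334) are on the right. The canister (385,210), mill (357,265) and oil (292,320) stand on the far side.

```bash
cat >> h.py <<'E'
def comps(P,m,minn=25,res=0.002,close=3):
    Q=P[m]; 
    if len(Q)==0: return []
    g=np.zeros((500,600),np.uint8); i=((Q[:,0]-.2)/res).astype(int); j=((Q[:,1]+.6)/res).astype(int)
    ok=(i>=0)&(i<500)&(j>=0)&(j<600); Q=Q[ok]; i=i[ok]; j=j[ok]
    g[i,j]=1; g=cv2.morphologyEx(g,cv2.MORPH_CLOSE,np.ones((close,close)))
    n,l=cv2.connectedComponents(g); out=[]
    for k in range(1,n):
        q=Q[l[i,j]==k]
        if len(q)<minn: continue
        (cx,cy),(w,h),a=cv2.minAreaRect((q[:,:2]*1000).astype(np.float32))
        out.append((len(q),round(cx),round(cy),round(w),round(h),round(a),round(float(np.median(q[:,2]))*1000)))
    return out
def masks(p):
    h=cv2.cvtColor(p,cv2.COLOR_RGB2HSV).astype(int); return h[...,0],h[...,1],h[...,2]
E
python3 - <<'E'
from h import *
for n in ['scene','side','wrist']:
    f=np.load('/tmp/%s0.npz'%n); p,d,P=f['p'],f['d'],f['P']; h,s,v=masks(p); Z=P[...,2]; D=d>0
    print(n)
    print(' lids',comps(P,D&(Z>.098)&(Z<.125)&(s<70)&(P[...,0]>.4)))
    print(' traylids',comps(P,D&(Z>.068)&(Z<.092)&(s<70)&(P[...,1]>.1)))
    print(' plate',comps(P,D&(h<13)&(s>200)&(Z<.04)&(v>150)))
    print(' dish',comps(P,D&(v<45)&(Z<.04)&(P[...,1]<-.1),100))
    print(' mid tipped',comps(P,D&(Z>.078)&(Z<.098)))
    print(' ladle',comps(P,D&(Z>.04)&(Z<.065)&(s<80)&(v<200)))
    print(' obstacles',comps(P,D&(Z>.125)&(Z<.2)&(P[...,0]>.6)))
    print(' tray',comps(P,D&(Z>.024)&(Z<.034)&(P[...,1]>.1),60,close=9))
    print(' platter',comps(P,D&(Z>.030)&(Z<.05)&(P[...,1]<.3),300,close=15))
E
```

```text
scene
 lids [(420, 466, -76, 55, 57, 45, 108), (115, 501, 87, 23, 55, 69, 108), (173, 610, 85, 59, 33, 6, 108), (71, 609, 118, 14, 52, 90, 109), (430, 670, 18, 56, 58, 6, 109)]
 traylids [(248, 322, 242, 57, 58, 7, 76), (205, 321, 340, 55, 57, 2, 76)]
 plate []
 dish [(2302, 613, -296, 126, 123, 0, 6)]
 mid tipped [(89, 483, -94, 52, 7, 43, 89), (72, 519, 85, 48, 13, 33, 88), (657, 645, -75, 54, 75, 50, 90), (87, 626, 89, 52, 6, 55, 88), (85, 683, 4, 56, 20, 39, 89), (174, 773, 129, 97, 8, 11, 88), (83, 758, -200, 55, 18, 36, 88), (103, 786, 21, 46, 25, 12, 93)]
 ladle [(341, 548, -6, 48, 138, 4, 48), (81, 672, -98, 51, 5, 47, 53)]
 obstacles [(1724, 764, 176, 104, 102, 12, 158), (479, 748, -186, 47, 41, 32, 143), (224, 784, 29, 39, 38, 74, 135)]
 tray [(165, 353, 222, 145, 67, 1, 27), (103, 355, 308, 81, 139, 51, 27), (134, 594, 336, 61, 160, 24, 28), (80, 774, 129, 96, 7, 13, 29)]
 platter [(7507, 558, -18, 327, 299, 5, 37)]
side
 lids [(336, 462, -76, 58, 57, 40, 112), (233, 501, 103, 57, 57, 35, 111), (246, 599, 102, 62, 55, 53, 112), (245, 661, 18, 57, 60, 14, 111), (40, 801, 13
[... 1087 characters left out ...]
35, 61, 11)]
 dish [(1723, 608, -257, 106, 54, 0, 6)]
 mid tipped [(615, 484, -57, 4, 53, 41, 87), (770, 521, 102, 60, 23, 84, 88), (3833, 642, -73, 53, 72, 51, 91), (233, 625, 91, 51, 3, 57, 87), (40, 671, 45, 5, 36, 85, 86), (712, 740, -165, 59, 27, 12, 88), (698, 759, 133, 40, 105, 76, 88), (474, 769, 37, 46, 22, 71, 95)]
 ladle [(2255, 561, -6, 139, 47, 74, 49), (103, 678, -70, 3, 18, 54, 54), (108, 740, 136, 41, 87, 62, 53)]
 obstacles [(5052, 766, 131, 29, 103, 85, 159), (36, 745, -158, 22, 2, 0, 126), (2266, 780, 33, 40, 40, 33, 135)]
 tray [(240, 752, 137, 51, 112, 68, 29)]
 platter [(46274, 553, 15, 295, 329, 89, 38), (498, 753, 136, 49, 111, 69, 40), (497, 771, 37, 52, 30, 68, 40)]
```

Call:
send_rows:
  series: "-4 2.5 0 -10; -8 5 0 -20; -12 7.5 0 -30; -16 10 0 -40; -17 10.4 0 -50; -17 10.4 0 -60; -17 10.4 0 -64; -17 10.4 0 -64"
  claw: 8.7

```text
time_s: 1.15
ee_pos: [0.5048, 0.104, 0.2225]
orientation: [-180.0, 0.0, 26.1]
wrist_force: [0.8, -0.2, -0.5]
grip_width: 0.0872
grasp_force: 0.0
```

```bash
cat >> h.py <<'E'
def lids(names=('scene','side','wrist')):
    o=ctrl.observe(); print('t',round(o['time_s'],2),'tcp',(o['ee_pos']*1000).round(1),'yaw',o['orientation'].round(1)[2],'w',round(o['grip_width'],4))
    out={}
    for n in names:
        p,d,P,c=cloud(n); h,s,v=masks(p); Z=P[...,2]; D=d>0; out[n]=(p,d,P,c)
        print(n,'lids',comps(P,D&(Z>.1)&(Z<.122)&(s<70)&(P[...,0]>.4)&(np.hypot(P[...,0]-.555,P[...,1])<.19),60))
        print('  traylids',comps(P,D&(Z>.068)&(Z<.09)&(s<70)&(P[...,1]>.18),60))
        print('  tipped',comps(P,D&(Z>.083)&(Z<.097)&(np.hypot(P[...,0]-.555,P[...,1])<.19),150))
    return out
E
python3 - <<'E'
from h import *
o=lids()
for n in o:
    p,d,P,c=o[n]; h,s,v=masks(p); Z=P[...,2]; D=d>0
    print(n,'plate',comps(P,D&((h<18)|(h>170))&(s>180)&(v>120)&(Z<.03)&(P[...,1]<-.05)&(P[...,0]>.2),100))
    m=D&(Z>.042)&(Z<.05)&(np.abs(np.hypot(P[...,0]-.555,P[...,1])-.162)<.02); Q=P[m][:,:2]
    A=np.c_[2*Q,np.ones(len(Q))]
    for _ in range(3):
        x=np.linalg.lstsq(A,(Q**2).sum(1),rcond=None)[0]; r=np.sqrt(x[2]+x[0]**2+x[1]**2)
        k=np.abs(np.hypot(*(Q-x[:2]).T)-r)<.008; A=A[k];Q=Q[k]
    print('centre',x[:2],r,len(Q))
save('wrist1',o['wrist'][0]); np.savez('/tmp/side1.npz',p=o['side'][0],P=o['side'][2])
E
```

```text
t 1.15 tcp [504.8 104.  222.5] yaw 26.1 w 0.0872
scene lids [(415, 468, -76, 54, 56, 40, 108), (337, 507, 103, 55, 58, 38, 109), (401, 607, 104, 57, 55, 54, 108), (418, 670, 17, 57, 57, 83, 109)]
  traylids [(204, 317, 243, 51, 59, 24, 76)]
  tipped [(626, 645, -75, 54, 75, 51, 90)]
side lids [(329, 462, -75, 58, 57, 40, 111), (223, 500, 102, 60, 55, 86, 111), (230, 600, 104, 57, 54, 54, 112), (240, 663, 18, 59, 56, 58, 112)]
  traylids [(203, 314, 242, 59, 56, 73, 80), (178, 314, 338, 54, 59, 2, 80)]
  tipped [(363, 639, -76, 61, 71, 53, 93)]
wrist lids [(3485, 503, 105, 57, 57, 29, 110), (73, 498, -73, 6, 6, 73, 107), (4820, 603, 106, 55, 54, 54, 110), (4955, 666, 20, 57, 58, 83, 110)]
  traylids [(417, 333, 321, 32, 15, 26, 75)]
  tipped [(4825, 641, -72, 54, 71, 51, 91), (448, 656, 34, 60, 22, 36, 90)]
scene plate [(4628, 429, -302, 194, 194, 7, 5)]
centre [ 0.5563169  -0.00330337] 0.16094915499620072 647
side plate [(3976, 426, -299, 196, 194, 74, 8)]
centre [ 0.55052687 -0.00238003] 0.160587259698158 568
wrist plate []
centre [ 5.52863570e-01 -4.46030532e-04] 0.16052475804515348 4036
```

View pics/wrist1.png

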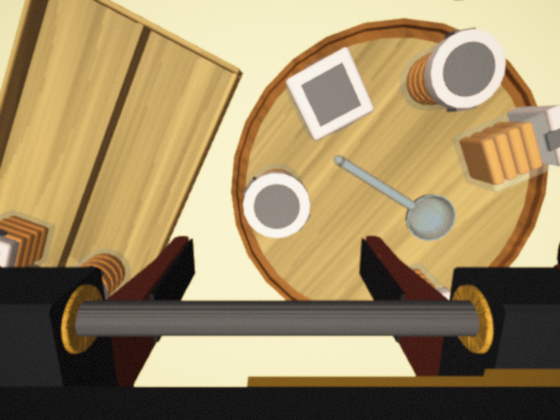

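The wrist view shows round A at (277,205), centred between the fingers. The tray is at upper left and the square, round and tipped containers are at right. I'm descending on A.

Call:
send_rows:
  series: "-0.1 0 -3 0; -0.1 0 -6 0; -0.1 0 -9 0; -0.1 0 -12 0; -0.1 0 -14 0; -0.1 0 -15.3 0; -0.1 0 -15.3 0; -0.1 0 -15.3 0"

```text
time_s: 2.3
ee_pos: [0.5046, 0.1041, 0.0703]
orientation: [180.0, -0.1, 26.0]
wrist_force: [-0.4, -0.7, -0.6]
grip_width: 0.0869
grasp_force: 0.0
```

Call:
send_rows:
  series: "0 0 0 0; 0 0 0 0; 0 0 0 0; 0 0 0 0; 0 0 0 0; 0 0 0 0"
  claw: 5

```text
time_s: 3.05
ee_pos: [0.5042, 0.1041, 0.0699]
orientation: [180.0, -0.0, 26.0]
wrist_force: [-0.6, -0.2, 3.8]
grip_width: 0.0573
grasp_force: 30.0
```

Call:
send_rows:
  series: "0 0 1 0; 0 0 3 0; 0 0 6 0; 0 0 9 0; 0 0 12 0; 0 0 12 0"

```text
time_s: 3.8
ee_pos: [0.5053, 0.1043, 0.1917]
orientation: [180.0, -0.2, 26.0]
wrist_force: [-0.1, -0.1, -3.0]
grip_width: 0.0575
grasp_force: 30.0
```

Run:
```python
from h import *
o=lids(('scene','side','wrist'))
# tray rim
for n in ('scene','side','wrist'):
    p,d,P,c=o[n]; Z=P[...,2]; m=(d>0)&(Z>.023)&(Z<.037)&(P[...,1]>.15)&(P[...,0]<.66)&(P[...,0]>.24)&(P[...,1]<.42)
    Q=P[m][:,:2]; print(n,len(Q),cv2.minAreaRect((Q*1000).astype(np.float32)), np.percentile(Q,[1,99],axis=0)*1000)
```

```text
t 3.8 tcp [505.3 104.3 191.7] yaw 26.0 w 0.0575
scene lids [(421, 467, -76, 54, 56, 43, 109), (399, 607, 103, 56, 55, 53, 108), (427, 669, 18, 57, 58, 69, 109)]
  traylids [(251, 320, 243, 57, 58, 30, 76)]
  tipped [(626, 644, -75, 54, 75, 51, 90)]
side lids [(324, 462, -73, 59, 58, 38, 111), (238, 600, 103, 56, 55, 54, 112), (238, 663, 19, 57, 56, 86, 112)]
  traylids [(200, 314, 242, 58, 55, 22, 80), (171, 314, 339, 55, 62, 1, 80)]
  tipped [(374, 638, -75, 58, 72, 50, 93)]
wrist lids [(6360, 603, 106, 55, 54, 54, 110), (6669, 666, 20, 57, 58, 82, 110)]
  traylids []
  tipped [(3535, 631, -64, 53, 47, 51, 91), (647, 653, 33, 55, 19, 42, 90)]
scene 651 ((440.54388427734375, 277.3297119140625), (250.72421264648438, 322.1988830566406), 89.16315460205078) [[281.88173766 152.45386339]
 [600.94182326 400.30281121]]
side 808 ((434.4187927246094, 281.8929748535156), (260.2968444824219, 319.616455078125), 89.66502380371094) [[275.25369251 186.61081859]
 [592.53338677 403.7511666 ]]
wrist 5700 ((452.35546875, 242.962890625), (308.6285400390625, 250.377197265625), 14.37833023071289) [[282.23566874 151.69822992]
 [595.85132811 339.77056288]]
```

Call:
send_rows:
  series: "-1.5 4 0 0; -3 8 0 0; -4.5 12 0 0; -4.5 13.6 0 0; -4.5 13.6 -4 0; -4.5 13.6 -8 0; -4.5 13.6 -11 0; -4.5 13.6 -13 0"

```text
time_s: 4.95
ee_pos: [0.4583, 0.2383, 0.0571]
orientation: [179.9, 0.2, 25.9]
wrist_force: [-0.2, 0.6, -2.7]
grip_width: 0.0573
grasp_force: 30.0
```

Call:
send_rows:
  series: "0 0 -1 0; 0 0 -1.6 0; 0 0 -2.1 0; 0 0 -2.1 0; 0 0 -2.1 0"

```text
time_s: 5.58
ee_pos: [0.4593, 0.2402, 0.0391]
orientation: [-180.0, -0.1, 26.0]
wrist_force: [0.8, -0.1, -1.7]
grip_width: 0.0576
grasp_force: 30.0
```

Call:
send_rows:
  series: "0 0 0 0; 0 0 0 0; 0 0 0 0; 0 0 0 0; 0 0 4 0; 0 0 8 0; 0 0 12 0; 0 0 15 0"
  claw: 7.5

```text
time_s: 6.58
ee_pos: [0.4593, 0.2401, 0.1905]
orientation: [-180.0, -0.1, 26.0]
wrist_force: [0.9, 0.6, -0.5]
grip_width: 0.0749
grasp_force: 0.0
```

Run:
```python
from h import *
o=lids()
```

```text
t 6.58 tcp [459.3 240.1 190.5] yaw 26.0 w 0.0749
scene lids [(414, 467, -76, 54, 56, 43, 109), (398, 607, 104, 56, 55, 54, 109), (422, 669, 17, 57, 57, 80, 109)]
  traylids [(249, 320, 242, 56, 58, 37, 76), (147, 309, 333, 38, 70, 40, 76), (272, 463, 237, 56, 57, 46, 77)]
  tipped [(623, 645, -75, 53, 74, 50, 90)]
side lids [(329, 462, -75, 58, 57, 41, 112), (234, 600, 104, 61, 55, 55, 112), (234, 663, 18, 58, 55, 71, 112)]
  traylids [(200, 313, 244, 57, 59, 11, 80), (179, 314, 339, 54, 58, 2, 80), (191, 457, 236, 56, 57, 30, 80)]
  tipped [(368, 638, -76, 55, 74, 54, 93)]
wrist lids [(5474, 603, 108, 55, 54, 52, 110)]
  traylids [(1150, 303, 239, 29, 56, 26, 78), (550, 335, 345, 51, 20, 90, 76), (3436, 459, 241, 57, 57, 42, 78)]
  tipped [(805, 592, 125, 63, 28, 22, 91)]
```

Call:
send_rows:
  series: "3 -2.8 1 -10; 6 -5.6 1 -20; 9 -8.4 1 -30; 12 -11.2 1 -40; 14.4 -13.2 1 -50; 14.4 -13.2 1 -60; 14.4 -13.2 1 -62; 14.4 -13.2 1 -62"
  claw: 8.7

```text
time_s: 7.72
ee_pos: [0.6023, 0.1085, 0.1977]
orientation: [179.9, 0.1, -35.8]
wrist_force: [-0.6, 0.4, 0.6]
grip_width: 0.087
grasp_force: 0.0
```

Run:
```python
from h import *
o=lids(('wrist','side'))
```

```text
t 7.72 tcp [602.3 108.5 197.7] yaw -35.8 w 0.087
wrist lids [(2159, 475, -56, 30, 63, 66, 109), (4577, 604, 106, 56, 53, 54, 110), (5644, 667, 20, 57, 57, 83, 110)]
  traylids [(1018, 473, 233, 57, 27, 69, 77), (141, 705, 205, 1, 20, 9, 80)]
  tipped [(819, 483, -57, 6, 53, 39, 90), (5643, 634, -66, 54, 52, 51, 91)]
side lids [(325, 460, -75, 56, 58, 43, 112), (235, 600, 104, 60, 55, 54, 112), (242, 664, 19, 59, 61, 7, 112)]
  traylids [(200, 313, 241, 55, 61, 14, 80), (185, 314, 337, 56, 54, 7, 80), (196, 455, 238, 57, 60, 23, 80)]
  tipped [(380, 639, -75, 59, 72, 50, 93)]
```

Call:
send_rows:
  series: "0 -0.2 -3 0; 0 -0.2 -6 0; 0 -0.2 -9 0; 0 -0.2 -11 0; 0 -0.2 -12.8 0; 0 -0.2 -12.8 0; 0 -0.2 -12.8 0"

```text
time_s: 8.7
ee_pos: [0.6037, 0.1061, 0.0714]
orientation: [-179.9, -0.0, -36.0]
wrist_force: [-0.2, 0.2, 0.3]
grip_width: 0.0868
grasp_force: 0.0
```

Call:
send_rows:
  series: "0 0 0 0; 0 0 0 0; 0 0 0 0; 0 0 0 0; 0 0 0 0; 0 0 0 0"
  claw: 4.8

```text
time_s: 9.45
ee_pos: [0.6031, 0.1059, 0.0708]
orientation: [-180.0, -0.0, -36.0]
wrist_force: [0.2, -1.4, 2.0]
grip_width: 0.054
grasp_force: 30.0
```

Call:
send_rows:
  series: "0 0 1 0; 0 0 3 0; 0 0 6 0; 0 0 9 0; 0 0 12 0; 0 0 12 0"

```text
time_s: 10.2
ee_pos: [0.6049, 0.1063, 0.1943]
orientation: [-179.7, -0.2, -36.0]
wrist_force: [0.6, 0.2, -1.5]
grip_width: 0.0541
grasp_force: 30.0
```

Call:
send_rows:
  series: "-3 4 0 9; -6 8 0 18; -9 13 0 27; -12 18 0 36; -15 22.5 0 36; -15.8 23.5 0 36; -15.8 23.5 0 36; -15.8 23.5 0 36"

```text
time_s: 11.2
ee_pos: [0.4462, 0.339, 0.1904]
orientation: [179.9, -0.0, -0.2]
wrist_force: [1.1, 0.5, -1.3]
grip_width: 0.0535
grasp_force: 30.0
```

Call:
send_rows:
  series: "0 0 -4 0; 0 0 -8 0; 0 0 -11 0; 0 0 -13 0; 0 0 -14 0; 0 0 -15 0; 0 0 -15 0; 0 0 -15 0"

```text
time_s: 12.2
ee_pos: [0.4455, 0.3413, 0.0413]
orientation: [-180.0, -0.1, -0.0]
wrist_force: [0.3, 0.0, -1.1]
grip_width: 0.0537
grasp_force: 30.0
```

Call:
send_rows:
  series: "0 0 0 0; 0 0 0 0; 0 0 0 0; 0 0 0 0; 0 0 4 0; 0 0 8 0; 0 0 12 0; 0 0 15 0"
  claw: 7.2

```text
time_s: 13.2
ee_pos: [0.4453, 0.3412, 0.1926]
orientation: [-179.9, -0.1, -0.0]
wrist_force: [0.3, -0.3, -0.3]
grip_width: 0.0722
grasp_force: 0.0
```

Run:
```python
from h import *
o=lids()
```

```text
t 13.2 tcp [445.3 341.2 192.6] yaw -0.0 w 0.0722
scene lids [(415, 467, -75, 54, 57, 40, 109), (424, 670, 17, 58, 56, 72, 109)]
  traylids [(247, 320, 243, 55, 59, 53, 76), (253, 320, 340, 57, 57, 6, 76), (277, 451, 340, 55, 57, 1, 76), (273, 462, 238, 58, 57, 6, 77)]
  tipped [(623, 645, -75, 54, 74, 51, 90)]
side lids [(329, 462, -74, 59, 57, 41, 112), (238, 662, 16, 57, 58, 43, 112)]
  traylids [(194, 314, 243, 59, 56, 78, 80), (185, 314, 339, 54, 61, 3, 80), (160, 444, 338, 53, 54, 2, 80), (188, 456, 235, 60, 60, 14, 80)]
  tipped [(367, 639, -75, 59, 72, 48, 93)]
wrist lids []
  traylids [(601, 302, 257, 38, 24, 26, 78), (1220, 303, 342, 29, 54, 5, 78), (3675, 447, 342, 53, 55, 0, 78), (3616, 459, 241, 57, 57, 34, 78)]
  tipped []
```

Call:
send_rows:
  series: "0.3 -6 0.8 -10; 0.6 -12 0.8 -20; 0.9 -18 0.8 -30; 1.2 -24 0.8 -40; 1.5 -30 0.8 -48; 1.8 -36 0.8 -48; 1.9 -41.6 0.8 -48; 1.9 -41.6 0.8 -48"
  claw: 8.7

```text
time_s: 14.35
ee_pos: [0.4627, -0.0794, 0.1977]
orientation: [179.9, -0.0, -48.5]
wrist_force: [0.1, 1.5, 0.1]
grip_width: 0.0871
grasp_force: 0.0
```

Run:
```python
from h import *
o=lids(); print(ctrl.observe()['joint_positions'].round())
```

```text
t 14.35 tcp [462.7 -79.4 197.7] yaw -48.5 w 0.0871
scene lids [(416, 467, -75, 54, 56, 40, 109), (421, 669, 18, 57, 58, 73, 109)]
  traylids [(249, 321, 243, 56, 59, 82, 76), (252, 321, 341, 57, 57, 2, 76), (275, 450, 340, 55, 58, 3, 76), (271, 462, 237, 54, 61, 36, 76)]
  tipped [(622, 645, -75, 54, 73, 50, 90)]
side lids [(329, 461, -75, 59, 55, 42, 111), (238, 662, 17, 56, 58, 1, 112)]
  traylids [(202, 314, 243, 60, 57, 34, 80), (181, 313, 338, 51, 57, 87, 80), (182, 444, 339, 54, 60, 2, 80)]
  tipped [(375, 639, -75, 58, 74, 50, 93)]
wrist lids [(4536, 464, -74, 53, 54, 41, 110), (1973, 651, 8, 23, 54, 36, 109)]
  traylids []
  tipped [(7531, 641, -73, 54, 72, 50, 91), (748, 654, 9, 29, 57, 44, 90)]
[ -25.   10.   30.  119.   -6.   52. -130.]
```

Call:
send_rows:
  series: "0 0 -3 0; 0 0 -6 0; 0 0 -9 0; 0 0 -11 0; 0 0 -12.8 0; 0 0 -12.8 0; 0 0 -12.8 0"

```text
time_s: 15.38
ee_pos: [0.4643, -0.0741, 0.071]
orientation: [-180.0, -0.0, -47.9]
wrist_force: [1.4, -0.1, 0.1]
grip_width: 0.0871
grasp_force: 0.0
```

Call:
send_rows:
  series: "0 0 0 0; 0 0 0 0; 0 0 0 0; 0 0 0 0; 0 0 0 0; 0 0 0 0"
  claw: 4.8

```text
time_s: 16.12
ee_pos: [0.4641, -0.0751, 0.0708]
orientation: [-180.0, -0.0, -48.0]
wrist_force: [-1.8, -0.7, 5.3]
grip_width: 0.054
grasp_force: 29.9
```

Call:
send_rows:
  series: "0 0 1 0; 0 0 3 0; 0 0 6 0; 0 0 9 0; 0 0 12 0; 0 0 12 0"

```text
time_s: 16.88
ee_pos: [0.4653, -0.075, 0.1924]
orientation: [-179.8, -0.1, -48.0]
wrist_force: [-0.4, -0.3, -2.7]
grip_width: 0.0538
grasp_force: 29.9
```

Call:
send_rows:
  series: "1 6 0 8; 2 12 0 16; 3 18 0 24; 4 24 0 32; 5 30 0 40; 6.5 36 0 48; 7.6 41 0 48; 7.6 41.6 0 48"

```text
time_s: 17.88
ee_pos: [0.5382, 0.3456, 0.188]
orientation: [-180.0, 0.2, 0.3]
wrist_force: [-0.0, -1.7, -3.0]
grip_width: 0.054
grasp_force: 29.9
```

Call:
send_rows:
  series: "0 0 0 0; 0 0 -4 0; 0 0 -8 0; 0 0 -11 0; 0 0 -13 0; 0 0 -15 0; 0 0 -15 0; 0 0 -15 0"

```text
time_s: 18.88
ee_pos: [0.5404, 0.3411, 0.0413]
orientation: [-180.0, -0.0, -0.0]
wrist_force: [0.8, -0.1, -2.0]
grip_width: 0.054
grasp_force: 29.9
```

Call:
send_rows:
  series: "0 0 0 0; 0 0 0 0; 0 0 0 0; 0 0 0 0; 0 0 4 0; 0 0 8 0; 0 0 12 0; 0 0 15 0"
  claw: 7.2

```text
time_s: 19.88
ee_pos: [0.5404, 0.3412, 0.1927]
orientation: [-179.9, -0.1, -0.0]
wrist_force: [-0.7, 1.1, -0.2]
grip_width: 0.0721
grasp_force: 0.0
```

Run:
```python
from h import *
o=lids()
```

```text
t 19.88 tcp [540.4 341.2 192.7] yaw -0.0 w 0.0721
scene lids [(425, 670, 17, 58, 57, 68, 109)]
  traylids [(253, 319, 341, 57, 57, 5, 76), (250, 322, 243, 57, 59, 6, 76), (280, 450, 339, 60, 55, 90, 76), (277, 462, 238, 54, 59, 36, 76), (292, 545, 339, 57, 54, 87, 76)]
  tipped [(624, 645, -75, 54, 73, 50, 90)]
side lids [(237, 663, 18, 62, 55, 73, 112)]
  traylids [(200, 312, 242, 56, 59, 54, 80), (187, 314, 340, 56, 56, 7, 80), (174, 444, 338, 57, 55, 90, 80), (188, 456, 237, 62, 56, 49, 79), (127, 536, 332, 54, 45, 2, 80)]
  tipped [(367, 639, -75, 59, 72, 50, 93)]
wrist lids []
  traylids [(1588, 461, 342, 54, 26, 89, 77), (416, 476, 225, 44, 10, 48, 77), (3712, 541, 342, 54, 53, 0, 78)]
  tipped []
```

Call:
send_rows:
  series: "2 -6 0.8 5; 4 -11 0.8 10; 6 -16 0.8 10; 8 -21 0.8 10; 10 -26 0.8 10; 12 -30 0.8 10; 12.6 -32.2 0.8 10; 12.6 -32.2 0.8 10"
  claw: 8.7

```text
time_s: 21.02
ee_pos: [0.6654, 0.0176, 0.1975]
orientation: [180.0, 0.1, 9.8]
wrist_force: [-0.8, 0.0, -0.2]
grip_width: 0.0868
grasp_force: 0.0
```

Run:
```python
from h import *
o=lids()
```

```text
t 21.02 tcp [665.4  17.6 197.5] yaw 9.8 w 0.0868
scene lids [(365, 672, 16, 59, 51, 67, 109)]
  traylids [(247, 320, 243, 56, 58, 16, 76), (227, 320, 341, 57, 56, 7, 76), (213, 456, 234, 40, 60, 36, 77), (66, 562, 344, 21, 44, 6, 76)]
  tipped [(627, 645, -75, 54, 74, 50, 90)]
side lids [(240, 663, 17, 58, 55, 71, 112)]
  traylids [(196, 314, 242, 59, 56, 86, 80), (180, 314, 338, 55, 56, 2, 80), (163, 442, 339, 52, 63, 4, 80), (187, 456, 237, 56, 56, 36, 80), (171, 537, 340, 54, 60, 5, 80)]
  tipped [(369, 639, -76, 58, 73, 52, 93)]
wrist lids [(4151, 667, 20, 57, 57, 84, 110)]
  traylids []
  tipped [(3259, 642, -73, 54, 73, 51, 91)]
```

Call:
send_rows:
  series: "0.1 0.1 -3 0; 0.1 0.1 -6 0; 0.1 0.1 -9 0; 0.1 0.1 -11 0; 0.1 0.1 -12.8 0; 0.1 0.1 -12.8 0; 0.1 0.1 -12.8 0"

```text
time_s: 22.05
ee_pos: [0.6677, 0.0201, 0.0715]
orientation: [180.0, -0.1, 10.0]
wrist_force: [0.1, -0.5, 0.9]
grip_width: 0.0866
grasp_force: 0.0
```

Call:
send_rows:
  series: "0 0 0 0; 0 0 0 0; 0 0 0 0; 0 0 0 0; 0 0 0 0; 0 0 0 0"
  claw: 5

```text
time_s: 22.8
ee_pos: [0.6673, 0.02, 0.071]
orientation: [180.0, -0.0, 10.0]
wrist_force: [-0.7, -0.2, 4.0]
grip_width: 0.0578
grasp_force: 30.0
```

Call:
send_rows:
  series: "0 0 1 0; 0 0 3 0; 0 0 6 0; 0 0 9 0; 0 0 12 0; 0 0 12 0"

```text
time_s: 23.55
ee_pos: [0.6689, 0.0199, 0.1943]
orientation: [180.0, -0.4, 10.0]
wrist_force: [0.7, -0.6, -1.4]
grip_width: 0.058
grasp_force: 30.0
```

Call:
send_rows:
  series: "-2 4 0 0; -4.5 9 0 0; -7 14 0 0; -9.5 18.5 0 0; -11.7 22 0 0; -11.7 22 0 0; -11.7 22 -4 0; -11.7 22 -8 0"

```text
time_s: 24.55
ee_pos: [0.5503, 0.2389, 0.1095]
orientation: [180.0, -0.0, 9.9]
wrist_force: [-0.3, -0.6, -1.8]
grip_width: 0.0575
grasp_force: 30.0
```

Call:
send_rows:
  series: "0 0 -3 0; 0 0 -5 0; 0 0 -6 0; 0 0 -7 0; 0 0 -7 0; 0 0 -7 0"

```text
time_s: 25.3
ee_pos: [0.5506, 0.2401, 0.0413]
orientation: [-180.0, -0.1, 10.0]
wrist_force: [0.3, -0.6, -1.7]
grip_width: 0.0574
grasp_force: 30.0
```

Call:
send_rows:
  series: "0 0 0 0; 0 0 0 0; 0 0 0 0; 0 0 0 0; 0 0 4 0; 0 0 8 0; 0 0 12 0; 0 0 15 0"
  claw: 7.5

```text
time_s: 26.3
ee_pos: [0.5504, 0.2401, 0.1926]
orientation: [-180.0, -0.1, 10.0]
wrist_force: [0.0, -0.7, 0.1]
grip_width: 0.0751
grasp_force: 0.0
```

Run:
```python
from h import *
o=lids()
save('side2',o['side'][0])
```

```text
t 26.3 tcp [550.4 240.1 192.6] yaw 10.0 w 0.0751
scene lids []
  traylids [(249, 321, 243, 58, 58, 5, 76), (253, 320, 341, 56, 58, 6, 76), (272, 462, 238, 55, 57, 54, 76), (291, 545, 339, 56, 56, 1, 76), (297, 554, 238, 58, 58, 35, 76)]
  tipped [(621, 645, -74, 54, 73, 51, 90)]
side lids []
  traylids [(184, 314, 237, 51, 57, 89, 80), (181, 314, 340, 54, 58, 4, 80), (165, 444, 336, 54, 59, 1, 80), (189, 455, 238, 58, 56, 60, 80), (168, 536, 339, 56, 54, 89, 79), (181, 548, 239, 58, 54, 77, 79)]
  tipped [(376, 640, -72, 63, 74, 52, 93)]
wrist lids []
  traylids [(86, 344, 325, 16, 4, 83, 72), (671, 465, 360, 22, 39, 52, 77), (1618, 472, 242, 30, 60, 8, 77), (3881, 541, 342, 54, 54, 89, 78), (3385, 550, 241, 57, 57, 73, 78)]
  tipped []
```

View pics/side2.png

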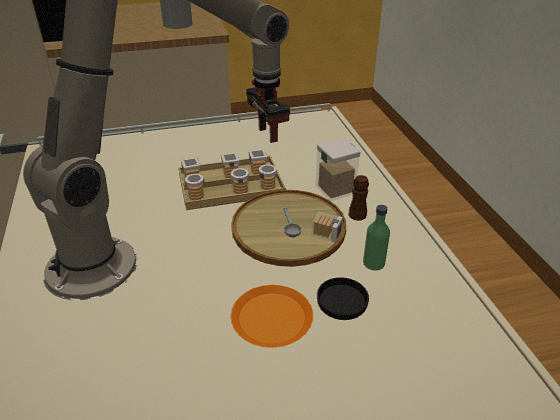

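The side view shows all four upright containers standing in the tray: rounds in the near compartment at (240,178) and (268,175), squares in the far one at (230,160) and (258,158). The platter now holds only the ladle and the tipped container at (326,225).

Call:
send_rows:
  series: "1.7 -5.5 0.5 -10; 3.4 -11 0.5 -20; 5 -16.5 0.5 -30; 6.6 -22 0.5 -40; 8.2 -27.5 0.5 -49; 9.2 -31.3 0.5 -49; 9.2 -31.3 0.5 -49; 9.2 -31.3 0.5 -49"
  claw: 8.7

```text
time_s: 27.45
ee_pos: [0.6413, -0.0718, 0.1943]
orientation: [180.0, 0.1, -39.0]
wrist_force: [-0.3, 0.8, -0.3]
grip_width: 0.0868
grasp_force: 0.0
```

Run:
```python
from h import *
o=lids()
```

```text
t 27.45 tcp [641.3 -71.8 194.3] yaw -39.0 w 0.0868
scene lids []
  traylids [(290, 545, 340, 58, 55, 89, 76), (296, 553, 239, 58, 57, 83, 76)]
  tipped [(620, 646, -74, 53, 74, 50, 90)]
side lids []
  traylids [(201, 314, 243, 57, 57, 33, 80), (185, 314, 340, 54, 60, 4, 80), (174, 444, 337, 55, 58, 0, 80), (181, 454, 236, 53, 57, 61, 80), (141, 537, 334, 48, 56, 81, 80), (186, 547, 237, 64, 54, 77, 80)]
  tipped [(364, 640, -74, 57, 72, 51, 93)]
wrist lids []
  traylids []
  tipped [(5383, 643, -72, 54, 72, 51, 91)]
```

Call:
send_rows:
  series: "0.1 0.1 -3 0; 0.1 0.1 -6 0; 0.1 0.1 -9 0; 0.1 0.1 -12 0; 0.1 0.1 -14 0; 0.1 0.1 -14.9 0; 0.1 0.1 -14.9 0; 0.1 0.1 -14.9 0"

```text
time_s: 28.6
ee_pos: [0.6438, -0.0721, 0.0477]
orientation: [-179.9, -0.1, -39.0]
wrist_force: [-1.3, -0.1, -0.0]
grip_width: 0.087
grasp_force: 0.0
```

Call:
send_rows:
  series: "0 0 0 0; 0 0 0 0; 0 0 0 0; 0 0 0 0; 0 0 0 0; 0 0 0 0"
  claw: 4.8

```text
time_s: 29.35
ee_pos: [0.6431, -0.072, 0.0468]
orientation: [-180.0, -0.0, -39.0]
wrist_force: [-0.7, -0.4, 1.4]
grip_width: 0.0542
grasp_force: 30.0
```

Call:
send_rows:
  series: "0 0 1 0; 0 0 3 0; 0 0 6 0; 0 0 9 0; 0 0 12 0; 0 0 13 0; 0 0 13 0"

```text
time_s: 30.22
ee_pos: [0.6432, -0.072, 0.1774]
orientation: [-179.9, -0.1, -39.0]
wrist_force: [-0.2, -1.1, -2.6]
grip_width: 0.0535
grasp_force: 29.9
```

Run:
```python
from h import *
for n in ('scene','side'):
    p,d,P,c=cloud(n); h,s,v=masks(p); Z=P[...,2]; D=d>0
    print(n,'plate',comps(P,D&((h<18)|(h>170))&(s>180)&(v>120)&(Z<.03)&(P[...,1]<-.05)&(P[...,0]>.2),100))
    print(n,'dish',comps(P,D&(v<45)&(Z<.04)&(P[...,1]<-.1)&(P[...,0]<.7),100))
    r=(np.hypot(P[...,0]-.555,P[...,1])<.15)
    m=D&r&(Z>.044)&(Z<.07)
    print(n,'ladle',comps(P,m,60))
```

```text
scene plate [(4616, 429, -301, 194, 195, 37, 5)]
scene dish [(2302, 613, -296, 122, 127, 88, 6)]
scene ladle [(60, 554, -57, 34, 47, 73, 49)]
side plate [(3974, 427, -300, 198, 195, 66, 8)]
side dish [(1606, 609, -296, 129, 124, 72, 9)]
side ladle [(159, 557, -24, 57, 48, 74, 53)]
```

Call:
send_rows:
  series: "-4 -4.2 0 0; -8 -8.4 0 0; -12 -12.6 0 0; -16 -16.8 0 0; -20 -21 0 0; -21.5 -22.8 0 0; -21.5 -22.8 -4 0; -21.5 -22.8 -8 0"

```text
time_s: 31.32
ee_pos: [0.4275, -0.3001, 0.0952]
orientation: [180.0, 0.0, -39.0]
wrist_force: [0.1, 0.8, -3.1]
grip_width: 0.0537
grasp_force: 30.0
```

Call:
send_rows:
  series: "0 0 -3 0; 0 0 -5 0; 0 0 -6.5 0; 0 0 -7.5 0; 0 0 -8.1 0; 0 0 -8.1 0; 0 0 -8.1 0"

```text
time_s: 32.2
ee_pos: [0.4284, -0.3002, 0.0162]
orientation: [-180.0, -0.1, -39.0]
wrist_force: [0.3, -0.2, -1.6]
grip_width: 0.0541
grasp_force: 29.9
```

Call:
send_rows:
  series: "0 0 0 0; 0 0 0 0; 0 0 0 0; 0 0 0 0; 0 0 4 0; 0 0 8 0; 0 0 12 0; 0 0 16 0"
  claw: 7.5

```text
time_s: 33.2
ee_pos: [0.4278, -0.2999, 0.177]
orientation: [-180.0, 0.0, -39.0]
wrist_force: [0.4, -0.3, 0.4]
grip_width: 0.0751
grasp_force: 0.0
```

Run:
```python
from h import *
p,d,P,c=cloud('wrist'); save('wrist3',p); Z=P[...,2]
print('placed',comps(P,(d>0)&(Z>.05)&(Z<.07)&(P[...,1]<-.2),100))
print('t',ctrl.observe()['time_s'])
```

```text
placed [(4826, 429, -299, 54, 71, 51, 58)]
t 33.25
```

View pics/wrist3.png

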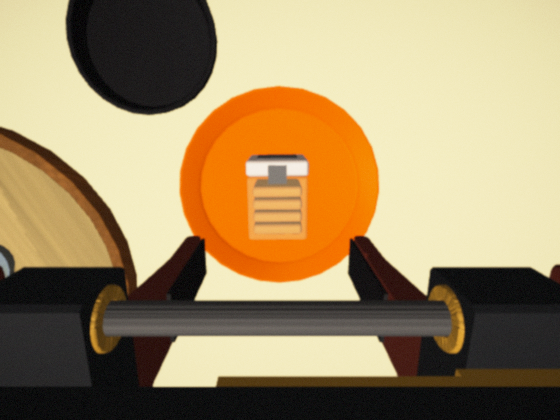

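The tipped container lies on its side in the middle of the plate at (277,197), with the dish at (142,45). Next is the ladle.

Call:
send_rows:
  series: "2 5 2 10; 4 10 2 20; 6 15 2 30; 8 20 2 40; 10 25 2 50; 12.8 29.5 2 60; 12.8 29.5 2 70; 12.8 29.5 2 80"
  claw: 3

```text
time_s: 34.25
ee_pos: [0.5561, -0.0042, 0.1952]
orientation: [-180.0, 0.0, 41.4]
wrist_force: [0.1, 0.2, 0.6]
grip_width: 0.0302
grasp_force: 0.0
```

Call:
send_rows:
  series: "0 0 0 10; 0 0 0 20; 0 0 0 30; 0 0 0 33; 0 0 0 33"

```text
time_s: 34.88
ee_pos: [0.5558, -0.0052, 0.1954]
orientation: [-180.0, 0.0, 73.9]
wrist_force: [0.2, 0.4, -0.2]
grip_width: 0.0301
grasp_force: 0.0
```

```bash
cat > lad.py <<'E'
from h import *
o=ctrl.observe(); print(o['time_s'],o['ee_pos'].round(4),o['orientation'].round(1))
p,d,P,c=cloud('wrist'); save('wrist4',p); Z=P[...,2]; h,s,v=masks(p)
r=np.hypot(P[...,0]-.553,P[...,1])<.14
m=(d>0)&r&(Z>.03)&(Z<.075)&((h>80)&(h<130)|(s<60))
m=cv2.morphologyEx(m.astype(np.uint8),cv2.MORPH_OPEN,np.ones((3,3)))
n,l,st,ce=cv2.connectedComponentsWithStats(m); k=1+np.argmax(st[1:,4]); m=l==k; print(st[k])
Q=P[m]; print(cv2.minAreaRect((Q[:,:2]*1000).astype(np.float32)))
Q2=Q[:,:2]; c0=Q2.mean(0); ax=np.linalg.svd(Q2-c0,full_matrices=False)[2][0]
if ax[1]>0: ax=-ax
t=(Q2-c0)@ax; w=(Q2-c0)@np.array([-ax[1],ax[0]])
for a in np.arange(np.floor(t.min()*100)/100,t.max(),.01):
    k=(t>=a)&(t<a+.01)
    if k.sum()>3: print((1000*a).round(),k.sum(),'w',(1000*w[k].min()).round(1),(1000*w[k].max()).round(1),'mid',(1000*Q2[k].mean(0)).round(1),'z',(1000*np.percentile(Q[k][:,2],[5,50,95])).round())
print('axis deg',np.degrees(np.arctan2(ax[1],ax[0])))
E
python3 lad.py
```

```text
34.875 [ 0.5558 -0.0052  0.1954] [-180.     0.    73.9]
[ 255  121   55  146 2798]
((546.4103393554688, -4.5641937255859375), (48.47886657714844, 139.06605529785156), 6.785444259643555)
-100.0 46 w -4.2 3.2 mid [559.1  64. ] z [47. 50. 52.]
-90.0 104 w -4.8 3.7 mid [558.6  56.7] z [46. 48. 51.]
-80.0 100 w -4.6 3.7 mid [558.1  46.8] z [47. 48. 50.]
-70.0 104 w -4.4 3.8 mid [557.3  36.8] z [48. 50. 52.]
-60.0 103 w -4.4 4.2 mid [556.7  26.7] z [50. 52. 54.]
-50.0 104 w -4.3 4.4 mid [556.1  16.8] z [51. 53. 55.]
-40.0 102 w -4.1 4.5 mid [555.5   6.9] z [53. 55. 57.]
-30.0 95 w -3.8 4.8 mid [554.7  -3. ] z [54. 57. 58.]
-20.0 99 w -3.5 4.9 mid [554.2 -13.1] z [56. 59. 60.]
-10.0 123 w -9.8 12.3 mid [553.8 -23.9] z [54. 59. 61.]
-0.0 224 w -20.6 22.1 mid [551.9 -34.3] z [42. 46. 58.]
10.0 431 w -23.4 25.2 mid [551.8 -43.2] z [41. 43. 57.]
20.0 465 w -23.1 26.0 mid [548.9 -52.8] z [40. 43. 55.]
30.0 474 w -21.1 20.0 mid [549.1 -63. ] z [42. 45. 56.]
40.0 224 w -13.2 16.5 mid [549.9 -70.3] z [47. 52. 58.]
axis deg -94.62931972041048
```

View pics/wrist4.png

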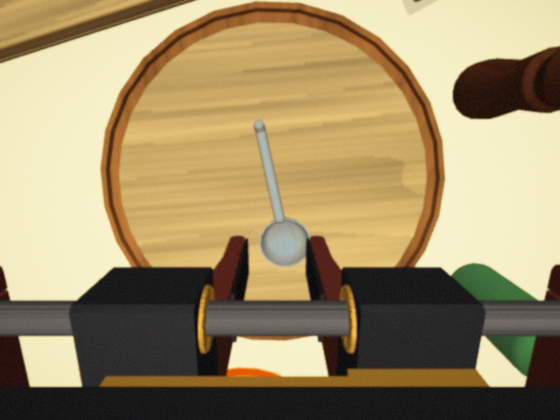

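The wrist view shows the ladle's bowl at (286,242) and its handle end at (259,125). Its axis is about -93.5° with the origin near (555,-1) mm, so I'll grip the handle there.

Call:
send_rows:
  series: "-0.1 0.5 -3 8; -0.1 0.5 -6 12.5; -0.1 0.5 -9 12.5; -0.1 0.5 -12 12.5; -0.1 0.5 -14 12.5; -0.1 0.5 -15 12.5; -0.1 0.5 -15.3 12.5; -0.1 0.5 -15.3 12.5"

```text
time_s: 35.92
ee_pos: [0.5555, 0.0, 0.0432]
orientation: [179.9, -0.0, 86.5]
wrist_force: [1.5, -0.1, 0.1]
grip_width: 0.0299
grasp_force: 0.0
```

Call:
send_rows:
  series: "0 0 0 0; 0 0 0 0; 0 0 0 0; 0 0 0 0; 0 0 0 0; 0 0 0 0"
  claw: 0.4

```text
time_s: 36.67
ee_pos: [0.5552, 0.0, 0.043]
orientation: [180.0, -0.0, 86.5]
wrist_force: [-2.5, 0.9, 5.0]
grip_width: 0.009
grasp_force: 30.0
```

Call:
send_rows:
  series: "0 0 1 0; 0 0 3 0; 0 0 6 0; 0 0 9 0; 0 0 12 0; 0 0 12 0"

```text
time_s: 37.42
ee_pos: [0.5566, 0.0, 0.165]
orientation: [179.7, -0.0, 86.5]
wrist_force: [0.5, 0.2, -1.5]
grip_width: 0.009
grasp_force: 30.0
```

Run:
```python
from h import *
p,d,P,c=cloud('side'); h,s,v=masks(p); Z=P[...,2]; q=p[90:300,180:400]; save('side5',cv2.resize(q,None,fx=3,fy=2.8)[:600])
p,d,P,c=cloud('wrist'); save('wrist5',p)
```

```text
(no output)
```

View pics/side5.png

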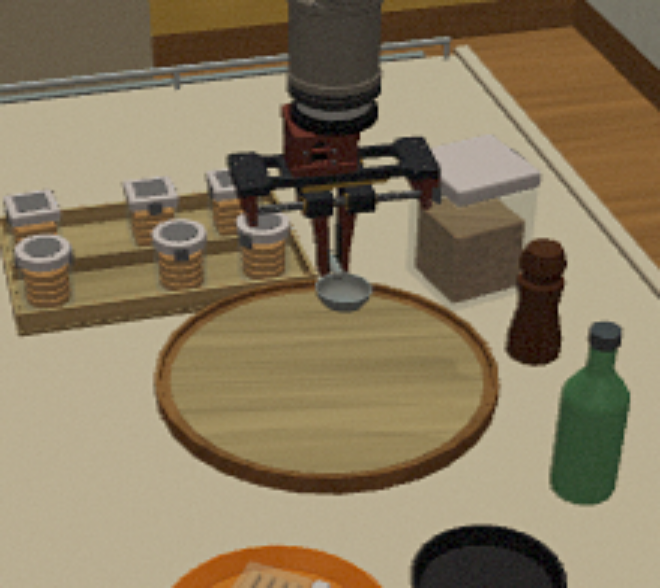

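View pics/wrist5.png

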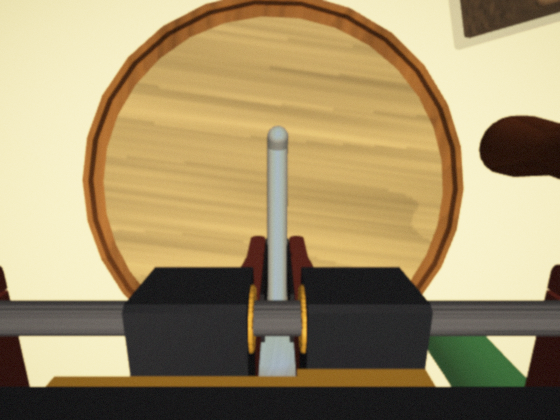

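The ladle is gripped at its centre and hangs level with the bowl open side up at (343,290) in the side crop. The wrist view shows the handle straight along the image axis. I'm carrying it to the dish.

Call:
send_rows:
  series: "1 -5 0 0; 2 -10 0 0; 3.5 -15 0 0; 5 -20 0 0; 5.8 -24 0 0; 5.8 -26.2 0 0; 5.8 -26.2 -3 0; 5.8 -26.2 -6 0"

```text
time_s: 38.52
ee_pos: [0.6124, -0.261, 0.1011]
orientation: [-179.9, -0.1, 86.5]
wrist_force: [0.5, 1.6, -1.2]
grip_width: 0.0091
grasp_force: 30.0
```

Call:
send_rows:
  series: "0 0 -2 0; 0 0 -4 0; 0 0 -6 0; 0 0 -7 0; 0 0 -7 0"

```text
time_s: 39.15
ee_pos: [0.6127, -0.2619, 0.032]
orientation: [-179.9, -0.0, 86.5]
wrist_force: [0.1, 0.0, -0.8]
grip_width: 0.0092
grasp_force: 30.0
```

Run:
```python
from h import *
o=ctrl.observe(); print(o['ee_pos'],o['wrist_force'])
for n in ('scene','side'):
    p,d,P,c=cloud(n); h,s,v=masks(p); Z=P[...,2]; D=d>0
    print(n,'dish',comps(P,D&(v<45)&(Z<.03)&(P[...,1]<-.2)&(P[...,0]<.7)&(P[...,0]>.5),60,close=25))
    u,w=proj(c,[.61,-.29,.03]); u,w=int(u),int(w); save(n+'6',cv2.resize(p[w-50:w+50,u-65:u+65],None,fx=5,fy=5))
    print(n,'bowl',comps(P,D&(s<70)&(v<210)&(Z>.02)&(Z<.06)&(P[...,1]<-.27)&(P[...,0]>.5)&(P[...,0]<.7),20))
```

```text
[ 0.61265314 -0.26186765  0.03196506] [ 0.10312399  0.01407955 -0.77326381]
scene dish [(1235, 613, -301, 120, 121, 45, 6)]
scene bowl [(254, 613, -317, 129, 86, 2, 24), (393, 613, -312, 48, 49, 41, 34)]
side dish [(1147, 608, -298, 125, 124, 74, 10)]
side bowl [(37, 564, -336, 11, 53, 47, 26), (22, 547, -290, 39, 6, 84, 26), (53, 600, -326, 18, 44, 62, 47), (24, 606, -356, 8, 37, 81, 26), (241, 616, -300, 41, 49, 56, 39), (25, 643, -343, 38, 7, 31, 25), (28, 667, -308, 39, 8, 77, 25)]
```

View pics/side6.png

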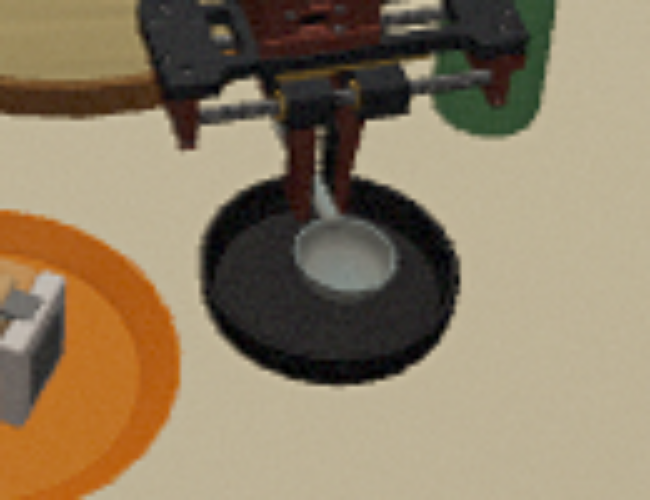

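The bowl hangs over the middle of the dish at (345,258) in the crop. I'm lowering gently.

Call:
send_rows:
  series: "0 0 -0.3 0; 0 0 -0.6 0; 0 0 -0.8 0; 0 0 -1 0; 0 0 -1 0; 0 0 -1 0"

```text
time_s: 40.0
ee_pos: [0.6133, -0.2627, 0.0234]
orientation: [179.9, 0.0, 86.5]
wrist_force: [-1.8, -1.2, 5.6]
grip_width: 0.0095
grasp_force: 30.0
```

Call:
send_rows:
  series: "0 0 -0.1 0; 0 0 -0.2 0; 0 0 -0.3 0; 0 0 -0.3 0"

```text
time_s: 40.5
ee_pos: [0.6133, -0.2633, 0.0205]
orientation: [179.9, 0.1, 86.5]
wrist_force: [-2.0, -2.2, 5.9]
grip_width: 0.009
grasp_force: 30.0
```

Call:
send_rows:
  series: "0 0 -0.1 0; 0 0 -0.2 0; 0 0 -0.2 0; 0 0 -0.2 0"

```text
time_s: 41.0
ee_pos: [0.6135, -0.2635, 0.0196]
orientation: [179.9, 0.1, 86.4]
wrist_force: [-4.2, -0.7, 12.8]
grip_width: 0.0093
grasp_force: 30.0
```

Call:
send_rows:
  series: "0 0 0 0; 0 0 0 0; 0 0 0 0; 0 0 0 0; 0 0 0 0; 0 0 0 0"
  claw: 2

```text
time_s: 41.75
ee_pos: [0.613, -0.262, 0.0176]
orientation: [-180.0, 0.0, 86.5]
wrist_force: [0.3, -0.1, 0.3]
grip_width: 0.02
grasp_force: 0.0
```

Call:
send_rows:
  series: "0 0 1 0; 0 0 3 0; 0 0 6 0; 0 0 10 0; 0 0 15 0; 0 0 20 0; 0 0 20 0; 0 0 20 0"

```text
time_s: 42.75
ee_pos: [0.6129, -0.2619, 0.2185]
orientation: [179.9, 0.0, 86.5]
wrist_force: [-0.6, -0.2, -0.5]
grip_width: 0.0201
grasp_force: 0.0
```

Run:
```python
from h import *
lids(('scene','side'))
p,d,P,c=cloud('side'); save('side7',cv2.resize(p[130:360,160:420],None,fx=2.6,fy=2.6))
p,d,P,c=cloud('scene'); Z=P[...,2]
print('placed',comps(P,(d>0)&(Z>.05)&(Z<.07)&(P[...,1]<-.2)&(P[...,0]<.5),50), 'obst',comps(P,(d>0)&(Z>.125)&(Z<.2)&(P[...,0]>.7)))
```

```text
t 42.75 tcp [ 612.9 -261.9  218.5] yaw 86.5 w 0.0201
scene lids []
  traylids [(245, 319, 243, 56, 59, 40, 76), (252, 320, 343, 58, 60, 1, 76), (278, 450, 339, 59, 57, 87, 76), (268, 462, 238, 54, 58, 37, 76), (288, 545, 339, 58, 55, 89, 76), (300, 554, 238, 56, 58, 3, 76)]
  tipped []
side lids []
  traylids [(195, 314, 240, 57, 56, 71, 80), (183, 314, 339, 55, 53, 4, 80), (174, 444, 341, 62, 54, 90, 80), (187, 457, 234, 59, 51, 32, 80), (170, 538, 336, 55, 57, 85, 80), (183, 547, 236, 61, 54, 77, 80)]
  tipped []
placed [(641, 432, -301, 54, 74, 51, 57)] obst [(1750, 764, 176, 105, 103, 11, 158), (481, 748, -186, 51, 40, 35, 143), (222, 785, 30, 37, 38, 74, 134)]
```

View pics/side7.png

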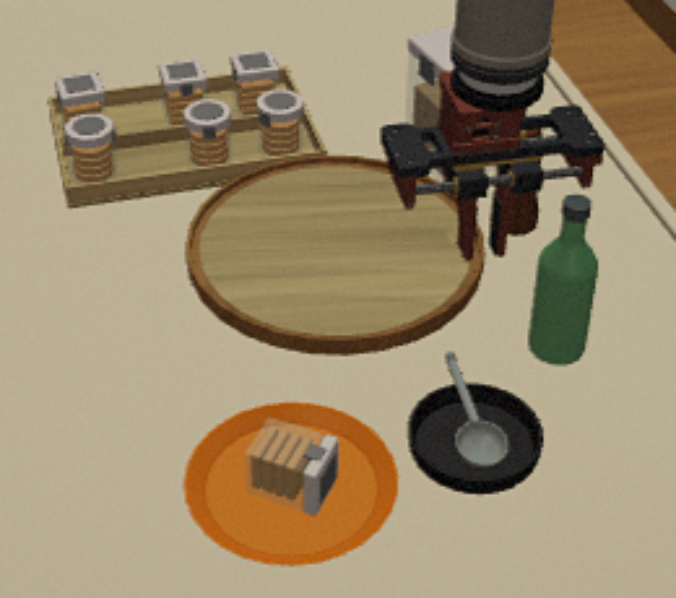

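The platter is empty. The four uprights are in the right compartments, the tipped container lies on the plate at (292,465), and the ladle's bowl sits open side up in the dish at (482,440). The bottle, mill and canister have not moved, so I'm handing in.

```bash
python3 -c "
from rig import ctrl
print(ctrl.finish_job())"
```

```text
the job is handed in; nothing more can be done
None
```

I cleared the lazy Susan and handed the job in at about 43 s: the two round and two square upright containers stand in their matching tray compartments, the one tipped container lies on its side on the orange plate, and the ladle rests with its bowl open side up in the black dish.

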